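Lay the hold-down bar across the fixture

TASK

On the raised wooden board a white tin stands in the metal fixture between its two rests. Take the long steel bar by its wooden grip and lay it across both rests, grip upward and about centred over the tin, so that it lies flat in both seats between the raised lips; set it down gently and let go. Leave the tin and the short bar, which cannot span the rests, where they are.

Things in the scene. Friction and masses are not known exactly. Their poses are not given: they have to be found in the camera images.
- fixture: Fixed on the 120 mm high wooden riser: dark base plate 90 x 190 x 8 mm, two aluminium rests. Origin: centre of its underside; z up. Rests at y = +65 and -65 mm, each 30 mm long (y), 76 mm wide (x). Flat seats 45 mm above the origin; lips 5 mm high along their x edges, free width between lips 60 mm (x = -30 to 30). The bar is to lie along y, either way round.
- long_bar_center (a point): Long bar, loose on the riser: steel, 24 mm wide (x), 180 mm long (y), 12 mm thick, with a dark wooden grip block on the middle of its top, 24 mm wide (x), 50 mm long (y), 22 mm high; 34 mm high in all, 0.2 to 0.4 kg. Point: its centre, 17 mm above its underside and 17 mm below the top of the grip; x across the bar, y along it, z up.
- short_bar_center (a point): Short bar, to be left alone, loose on the riser beside the long one: looks the same but is only 90 mm long (y), too short for the 100 mm gap between the rests; 24 mm wide, 34 mm high in all. Point: its centre, 17 mm above its underside; x across, y along it.
- watch_tin: Round white tin 66 mm across and 24 mm high, loose on the base plate half-way between the rests, its top 32 mm above the fixture's underside. Origin: centre of its underside. A lamp panel hangs 0.51 to 0.54 m above the worktop between robot and riser, a shelf above: carrying low, bar about 0.22 m above the worktop, keeps the arm clear.

How it is judged:
At the end, for the whole second after the job is handed in: The long bar is at rest across both rests, grip up, flat (2 degrees) on both seats between the lips, its centre 58 to 65 mm above the fixture's underside, within 20 mm of the fixture's centre across (x) and 25 mm along (y), along the fixture's y axis within 15 degrees either way round (x of long_bar_center in the frame of fixture between -0.02 and 0.02 m and y of long_bar_center in the frame of fixture between -0.025 and 0.025 m and z of long_bar_center in the frame of fixture between 0.058 and 0.065 m and angle between the y axis of long_bar_center and the y axis of fixture, either way round below 0.26 rad and angle between long_bar_center's own z axis and vertical below 0.035 rad and linear speed of long_bar below 0.01 m/s); the robot touches nothing.
It fails at once if the short bar was moved more than 30 mm (distance of short_bar_center from where it was at the start of the episode above 0.03 m).
It fails at once if the tin was moved more than 15 mm (distance of watch_tin from where it was at the start of the episode above 0.015 m).
It fails at once if the long bar was dropped onto the fixture (it came down on it at over 0.5 m/s) (linear speed of long_bar above 0.5 m/s and horizontal distance between long_bar_center and fixture below 0.06 m and z of long_bar_center in the frame of fixture below 0.1 m).
It also fails if it takes over 29 s, if anything falls off the work surface, if the arm or the gripper's body presses on something with over 40 N, if the wrist force passes 120 N, or if a joint passes its speed limit or range.

ROBOT

A 6-joint arm with a two-finger parallel gripper is mounted at the origin on a cart in front of the work surface, level with it; the furniture and walls round the work are solid. World frame = base frame: x ahead of the robot, y to its left, z up, the work surface at z = 0. Lengths are in m, angles in rad, forces in N, time in s.
With the tool pointing down it reaches from about 0.35 to 0.775 m from the base axis. Payload 5.5 kg.
Tool frame: the origin (TCP) lies at the centre of the arm's flange, where the gripper is bolted on; the fingertips stand 173 mm ahead of it and the grasp point (between the pads) lies 155 mm ahead of it; z points along the fingers, y is the line along which they close (so a half turn about z gives the same grasp; the last joint's range is limited). The gripper opens to 85 mm and grips with 20 to 120 N. Pads are 22 mm wide; open, the fingers measure 114 mm over their backs; the gripper's body (76 mm by 85 mm) begins 54 mm behind the grasp point. The pads swing forward as they close: fully open they stand 13 mm farther back than shut.
Start: joints at [0.638, 0.313, 0.046, 1.304, 0, 1.431], TCP at [0.41, 0.404, 0.405] pointing down, gripper open.
Joint ranges: [-2.76, 2.76], [-0.86, 1.69], [-1.03, 1.26], [-2.2, 2.34], [-1.47, 1.5], [-3.14, 3.14]. Speed limits (rad/s): [2.57, 2.57, 3.14, 3.14, 3.14, 3.14].

INTERFACE

Orientations are given as a unit quaternion [w, x, y, z].
In Python, from rig import ctrl gives the robot as it stands. The module is installed in compiled form; this text tells all that it offers.
- The arm moves only by the tool jog_arm, never from a script. Its argument "rows" is one flat list of numbers, 7 for each row, row after row: the finger opening in mm, from 0 to 85.4, then the shift along the tool's x, y, z in mm, then the turn, a rotation vector about the tool's x, y, z in rad. In form: [hand, x, y, z, ax, ay, az, hand, x, y, z, ax, ay, az, ...]. A call has 1 to 12 rows; each row is the pose to reach, as a shift and turn from the pose commanded when the call began, along the tool's axes at that moment; what a row does not reach only later rows make up. A row lasts 1/12 s, in which the tool goes at most 41.7 mm and 7.16 degrees, less where a joint would pass 70% of its speed; a pose out of reach is approached as far as the arm can. A call with a gripper value outside its range is refused whole. The fingers move at their own pace and stop on an object; "grip_force" is the grip in N (left out, the last holds). Time passes only in rows, so rows that repeat a pose let the fingers close. It gives the time, the measured TCP pose, the force, the opening and the grip force at its end, in the units of the state.
- ctrl.get_obs(): the state, without advancing time (a new reading comes with each control period).
- ctrl.get_image(name): name is "scene" or "side" or "wrist"; returns a dict with "color" (384x512x3 uint8, red, green, blue), "camera_matrix" (3x3 intrinsics, pixels), "R" (3x3) and "t" (3): a world point X has camera coordinates R X + t. Camera axes: x right, y down, z forward; pixel columns grow to the right and rows downward; lengths in m; the calibration is good to about 2 mm. The wrist camera is an equidistant fisheye: a pixel r from the principal point sees the ray r / f radians off the axis. A picture is of the moment at which its call begins. There is no depth.
- ctrl.job_done(): hands the job in; it is judged then, once.
The state is a dict: "t": time; "joints": joint angles; "joint_velocities": joint speeds; "joint_efforts": joint torques, N m; "tcp_pos": TCP position; "tool_rot": TCP orientation; "contact_force": force on the tool from outside, world axes, zero at the start; "ft_torque": the same for the moment, N m; "width": finger opening in m; "gripper_force": force on a finger pad.
Only numpy, scipy, OpenCV 4.12 (cv2) and the standard library are available. Lean on these libraries where they do the work, as an engineer would, in place of code of your own. Each camera call takes 0.05 s, during which the arm holds its last target. There are 200 camera calls.

## Working session

There is one attempt and no reset: what is moved stays moved. The work goes in short steps, Python scripts to look and compute and a tool call to move; the robot and the scene stay as the last step left them, time stands still between calls to the robot, and variables do not carry over. Pictures are saved under pics/ and viewed, at most 10 in all, crops included, and the job is handed in when it is done.

Besides the shell and the picture viewer there is one more tool, called after "Emit:" as name(argument=value, ...) on one line, values as JSON. jog_arm: Moves the arm, as the interface text tells. Its arguments: {"type":"object","properties":{"rows":{"type":"array","items":{"type":"number"}},"grip_force":{"type":"number"}},"required":["rows"]}

```bash
mkdir -p pics
cat > h.py <<'E'
import numpy as np, cv2, pickle
from rig import ctrl
def snap(n,f):
    im=ctrl.get_image(n); pickle.dump(im,open(f'pics/{f}.pkl','wb')); cv2.imwrite(f'pics/{f}.png',im['color'][:,:,::-1]); return im
def ray(im,u,v,fish=False):
    K=np.array(im['camera_matrix']);R=np.array(im['R']);t=np.array(im['t'])
    x=(u-K[0,2])/K[0,0];y=(v-K[1,2])/K[1,1]
    if fish:
        r=np.hypot(x,y); d=np.array([x/r*np.sin(r),y/r*np.sin(r),np.cos(r)]) if r>1e-9 else np.array([0,0,1.])
    else: d=np.array([x,y,1.])
    return -R.T@t, R.T@d
def hit(im,u,v,z,fish=False):
    c,d=ray(im,u,v,fish); return c+d*(z-c[2])/d[2]
E
python3 - <<'E'
from h import *
a=snap('scene','s0')['color'];b=snap('side','d0')['color'];w=snap('wrist','w0')['color']
for n in('s0','d0','w0'):
    im=pickle.load(open(f'pics/{n}.pkl','rb'));print(n,ray(im,256,192,n=='w0'),im['camera_matrix'][0])
o=ctrl.get_obs();print(o['tcp_pos'],o['tool_rot'],o['t'])
E
```

```text
s0 (array([-0.07595015,  0.69459606,  0.59011308]), array([ 0.64592638, -0.59251472, -0.48192589])) [347.9725323    0.         263.29433945]
d0 (array([ 0.4738297 , -0.59547199,  0.64053801]), array([-0.00540291,  0.85646817, -0.51630963])) [458.22113396   0.         250.5301955 ]
w0 (array([0.36256735, 0.45170425, 0.37385499]), array([ 0.19151101, -0.18805741, -0.96330574])) [297.31863964   0.         254.49889359]
[0.40947861 0.40347745 0.40399374] [-3.63040884e-04  3.86093369e-01  9.22459427e-01 -6.19620804e-04] 0.15
```

View pics/s0.png

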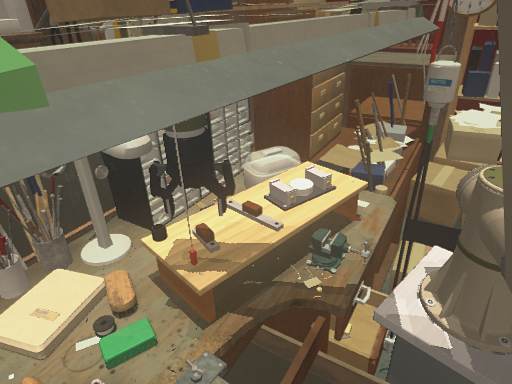

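View pics/d0.png

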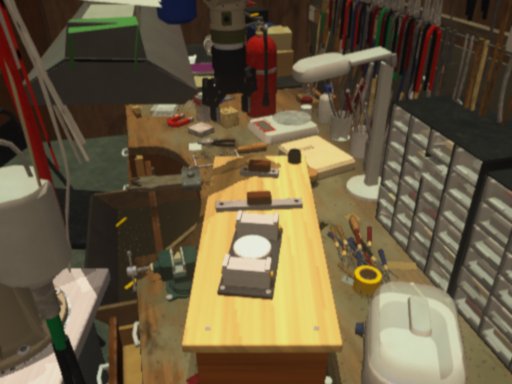

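View pics/w0.png

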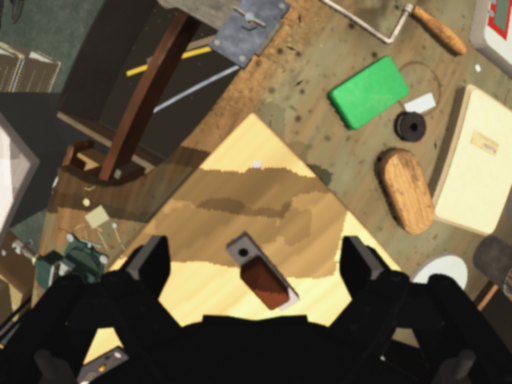

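The side view (camera looking along +y) shows the long bar at about (259,203), running roughly along x. The short bar is behind it at (260,168), and the fixture and tin are at (252,255). I'll enlarge this view to get exact pixels.

Run:
```python
import cv2
a=cv2.imread('pics/d0.png');cv2.imwrite('pics/d0c.png',cv2.resize(a[150:305,205:315],None,fx=3.85*1,fy=3.85,interpolation=cv2.INTER_CUBIC))
b=cv2.imread('pics/s0.png');cv2.imwrite('pics/s0c.png',cv2.resize(b[155:260,180:345],None,fx=4.8,fy=4.8,interpolation=cv2.INTER_CUBIC))
```

```text
(no output)
```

View pics/d0c.png

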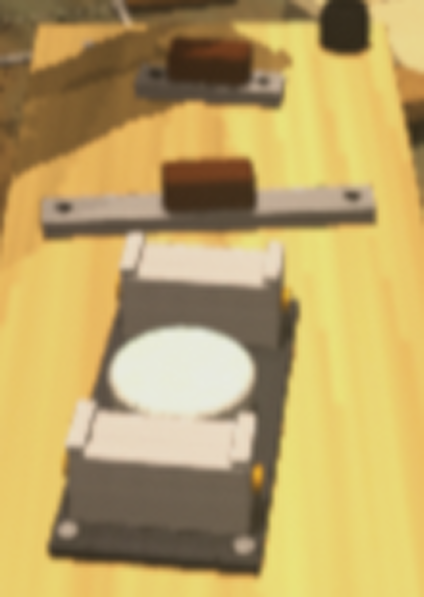

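View pics/s0c.png

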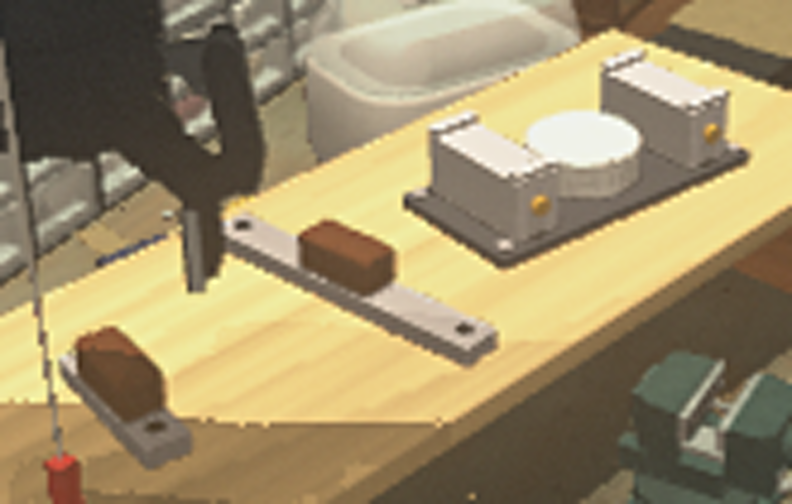

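The side crop gives the bar holes at (65,208) and (352,196), the tin top at (182,371), and the plate corners at (50,553), (262,572) and (299,303). The scene crop gives the holes at (243,225) and (464,328), the tin top at (584,140), and the plate corners at (405,200), (505,262) and (748,152).

```bash
cat > m.py <<'E'
from h import *
from scipy.spatial.transform import Rotation as Rn
d=pickle.load(open('pics/d0.pkl','rb'));s=pickle.load(open('pics/s0.pkl','rb'))
D=lambda u,v,z:hit(d,205+(u+.5)/3.85-.5,150+(v+.5)/3.85-.5,z)
S=lambda u,v,z:hit(s,180+(u+.5)/4.8-.5,155+(v+.5)/4.8-.5,z)
def p(n,*a): print(n,*[np.round(x[:2],4) for x in a])
p('side holes',D(65,208,.132),D(352,196,.132))
p('scene holes',S(243,225,.132),S(464,328,.132))
p('side tin',D(182,371,.152));p('scene tin',S(584,140,.152))
p('side plate',D(50,553,.12),D(262,572,.12),D(299,303,.128))
p('scene plate',S(405,200,.128),S(505,264,.122),S(748,152,.126))
p('side seats: far rest near edge L,R; near rest near edge', D(133,278,.165),D(268,287,.165),D(84,455,.165),D(236,466,.165))
p('short', D(210,58,.15))
p('side grip top',D(172,160,.154),D(246,158,.154),D(165,185,.154),D(254,183,.154))
o=ctrl.get_obs();print(Rn.from_quat(np.roll(o['tool_rot'],-1)).as_matrix().round(3))
E
python3 m.py
```

```text
side holes [0.3973 0.2025] [0.5518 0.2125]
scene holes [0.5504 0.2126] [0.3942 0.2027]
side tin [0.4618 0.0343]
scene tin [0.4545 0.0404]
side plate [ 0.4067 -0.0475] [ 0.4951 -0.0591] [0.5188 0.1195]
scene plate [0.5104 0.1283] [0.4302 0.1332] [ 0.4057 -0.0518]
side seats: far rest near edge L,R; near rest near edge [0.4384 0.0889] [0.5017 0.0808] [ 0.4223 -0.0379] [ 0.4845 -0.0451]
short [0.4759 0.3398]
side grip top [0.4549 0.2151] [0.4946 0.2165] [0.4516 0.1897] [0.4982 0.191 ]
[[-0.702  0.712 -0.001]
 [ 0.712  0.702 -0.001]
 [ 0.    -0.001 -1.   ]]
```

Run:
```python
from h import *
s=pickle.load(open('pics/s0.pkl','rb'));d=pickle.load(open('pics/d0.pkl','rb'))
for z in (.51,.54): 
    c,dr=ray(s,175,125); p=c+dr*(z-c[2])/dr[2]
    c,e=ray(s,193,258); k=(p[:2]-c[:2])@e[:2]/(e[:2]@e[:2]); q=c+k*e
    pr=d['camera_matrix']@(np.array(d['R'])@q+d['t']); print(z,p,q,pr[:2]/pr[2])
```

```text
0.51 [0.15164429 0.56558358 0.51      ] [0.15244432 0.56701581 0.38338431] [127.37805678  39.42114595]
0.54 [0.06641684 0.61389498 0.54      ] [0.06691729 0.61479087 0.46079818] [92.87511385  3.32472829]
```

The cord hangs near (0.15, 0.57), well clear of the path. I'll move to hover above the long bar.

Emit:
jog_arm(rows=[85, -185, -93, 25, 0, 0, -0.857, 85, -185, -93, 25, 0, 0, -0.857, 85, -185, -93, 25, 0, 0, -0.857, 85, -185, -93, 25, 0, 0, -0.857, 85, -185, -93, 25, 0, 0, -0.857, 85, -185, -93, 25, 0, 0, -0.857, 85, -185, -93, 25, 0, 0, -0.857, 85, -185, -93, 25, 0, 0, -0.857, 85, -185, -93, 25, 0, 0, -0.857, 85, -185, -93, 25, 0, 0, -0.857, 85, -185, -93, 25, 0, 0, -0.857, 85, -185, -93, 25, 0, 0, -0.857], grip_force=50)

```text
t: 1.15
tcp_pos: [0.4731, 0.2068, 0.3796]
tool_rot: [-0.0, -0.032, 0.999, 0.0]
contact_force: [-0.4, -0.5, -0.8]
width: 0.0852
gripper_force: 0.0
```

Run:
```python
from h import *
from scipy.spatial.transform import Rotation as Rn
snap('wrist','w1')
o=ctrl.get_obs();print(o['tcp_pos'],Rn.from_quat(np.roll(o['tool_rot'],-1)).as_matrix().round(3),o['joints'])
```

```text
[0.47307661 0.20688599 0.37968821] [[-0.998 -0.064  0.   ]
 [-0.064  0.998  0.   ]
 [-0.     0.    -1.   ]] [ 2.56683756e-01  2.08920726e-01 -1.54100775e-01  1.20775405e+00
  4.57671743e-05  1.92345882e-01]
```

View pics/w1.png

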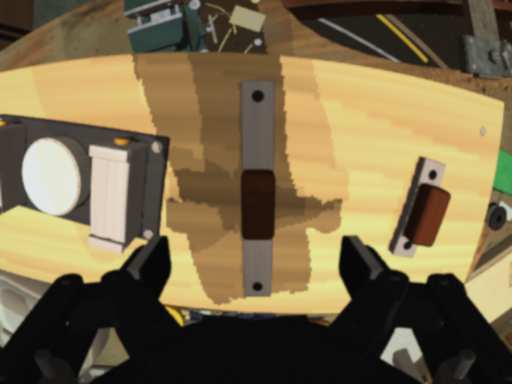

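The wrist view shows the long bar aligned with the tool, with holes at (258,96) and (257,286) and grip top centre at about (258,204). The tin top is at (54,176).

Run:
```python
from h import *
w=pickle.load(open('pics/w1.pkl','rb'))
for u,v,z in((258,96,.132),(257,286,.132),(258,204,.154),(54,176,.152),(164,137,.128),(152,236,.128)): print(hit(w,u,v,z,True).round(4))
```

```text
[0.3952 0.2048 0.132 ]
[0.5511 0.2145 0.132 ]
[0.4693 0.2095 0.154 ]
[0.4585 0.0447 0.152 ]
[0.4289 0.1349 0.128 ]
[0.5124 0.1226 0.128 ]
```

Emit:
jog_arm(rows=[85, 0, 2, 20, 0, 0, 0, 85, 0, 2, 40, 0, 0, 0, 85, 0, 2, 60, 0, 0, 0, 85, 0, 2, 70, 0, 0, 0, 85, 0, 2, 78, 0, 0, 0, 85, 0, 2, 78, 0, 0, 0, 0, 0, 2, 78, 0, 0, 0, 0, 0, 2, 78, 0, 0, 0, 0, 0, 2, 78, 0, 0, 0, 0, 0, 2, 78, 0, 0, 0, 0, 0, 2, 78, 0, 0, 0, 0, 0, 2, 78, 0, 0, 0], grip_force=50)

```text
t: 2.2
tcp_pos: [0.4734, 0.2087, 0.3026]
tool_rot: [0.001, -0.032, 0.999, 0.0]
contact_force: [-0.5, 0.7, 2.5]
width: 0.0231
gripper_force: 50.8
```

Emit:
jog_arm(rows=[0, 0, 0, 0, 0, 0, 0, 0, 0, 0, 0, 0, 0, 0, 0, 0, 0, 0, 0, 0, 0, 0, 0, 0, 0, 0, 0, 0, 0, 0, 0, 0, 0, 0, 0], grip_force=60)

```text
t: 2.62
tcp_pos: [0.4734, 0.2087, 0.3026]
tool_rot: [0.001, -0.032, 0.999, 0.0]
contact_force: [-1.2, 0.3, 6.2]
width: 0.0229
gripper_force: 59.1
```

Gripped at 23 mm, so I'll lift.

Emit:
jog_arm(rows=[0, 0, 0, -5, 0, 0, 0, 0, 0, 0, -15, 0, 0, 0, 0, 0, 0, -30, 0, 0, 0, 0, 0, 0, -45, 0, 0, 0, 0, 0, 0, -60, 0, 0, 0, 0, 0, 0, -75, 0, 0, 0, 0, 0, 0, -82, 0, 0, 0, 0, 0, 0, -82, 0, 0, 0, 0, 0, 0, -82, 0, 0, 0])

```text
t: 3.37
tcp_pos: [0.473, 0.2084, 0.3836]
tool_rot: [0.0, -0.032, 0.999, -0.0]
contact_force: [0.1, 0.7, -4.6]
width: 0.0228
gripper_force: 59.3
```

Emit:
jog_arm(rows=[0, 1, -6, 0, 0, 0, -0.05, 0, 3, -18, 0, 0, 0, -0.14, 0, 5, -32, 0, 0, 0, -0.25, 0, 7, -46, 0, 0, 0, -0.36, 0, 9, -60, 0, 0, 0, -0.47, 0, 11, -74, 0, 0, 0, -0.58, 0, 13, -88, 0, 0, 0, -0.69, 0, 15, -102, 0, 0, 0, -0.8, 0, 17, -116, 0, 0, 0, -0.91, 0, 19, -130, 0, 0, 0, -1.02, 0, 20, -140, 0, 0, 0, -1.1, 0, 20, -144, 0, 0, 0, -1.14])

```text
t: 4.37
tcp_pos: [0.4617, 0.0624, 0.3823]
tool_rot: [-0.001, -0.567, 0.823, 0.001]
contact_force: [-0.4, -0.1, -2.5]
width: 0.0234
gripper_force: 59.3
```

Run:
```python
from h import *
from scipy.spatial.transform import Rotation as Rn
o=ctrl.get_obs();M=Rn.from_quat(np.roll(o['tool_rot'],-1)).as_matrix()
yaw=np.arctan2(M[1,1],M[0,1]);print(o['tcp_pos'],yaw,'turn',-(np.pi-.127-yaw),'shift mm',M.T@(np.array([.460,.039,o['tcp_pos'][2]])-o['tcp_pos'])*1e3,o['width'])
```

```text
[0.46174442 0.06236747 0.38232099] 2.777329848512389 turn -0.23726280507740416 shift mm [ 2.24557200e+01 -6.69492187e+00  1.31753061e-02] 0.023387420464635104
```

Emit:
jog_arm(rows=[0, 5, -2, 0, 0, 0, -0.06, 0, 13, -4, 0, 0, 0, -0.14, 0, 20, -6, 0, 0, 0, -0.21, 0, 22, -7, 0, 0, 0, -0.237, 0, 22, -7, 0, 0, 0, -0.237, 0, 22, -7, 0, 0, 0, -0.237, 0, 22, -7, 0, 0, 0, -0.237])

```text
t: 4.95
tcp_pos: [0.4608, 0.0406, 0.383]
tool_rot: [-0.0, -0.66, 0.752, 0.001]
contact_force: [0.2, -0.6, -2.7]
width: 0.023
gripper_force: 59.2
```

Run:
```python
from h import *
a=snap('side','d2')['color'][:,:,::-1];w=snap('wrist','w2')['color'][:,:,::-1]
c=cv2.resize(a[150:300,200:320],(400,500),interpolation=cv2.INTER_CUBIC)
w=cv2.resize(w[0:384,110:400],(378,500));cv2.imwrite('pics/c2.png',np.hstack([c,w]))
o=ctrl.get_obs();print(o['tcp_pos'],o['joints'])
```

```text
[0.46088483 0.04072101 0.38335731] [-8.56858161e-02  1.05204421e-01 -2.69605344e-01  1.19660496e+00
  1.15114744e-04 -1.52676751e+00]
```

View pics/c2.png

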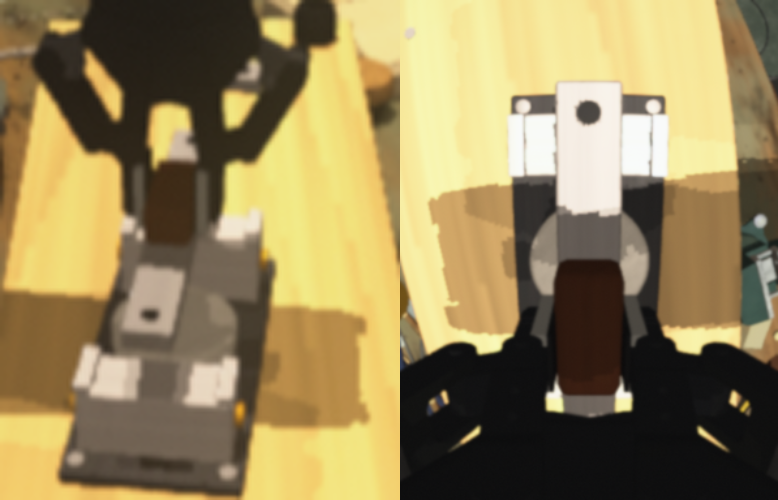

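The bar sits centred in x between the lips: the bolts at x = 523 and 653 in the crop have their midpoint at 588, which matches the bar's x. I'll check the y position from the plate end edge and the near rest edges.

Run:
```python
from h import *
w=pickle.load(open('pics/w2.pkl','rb'))
f=lambda x,y,z:hit(w,110+(x-400)*290/378,y*384/500,z,True)
X=np.array([.992,-.127]);Y=np.array([.127,.992])
o=ctrl.get_obs();t=o['tcp_pos'][:2]
for n,p in (('plate edge L',f(512,96,.128)),('plate edge R',f(665,96,.128)),('rest outer L',f(510,115,.17)),('rest outer R',f(667,115,.17)),('bar hole',f(588,112,o['tcp_pos'][2]-.1656-.005))):
    d=p[:2]-t;print(n,p.round(4),'along X,Y from tcp',(d@X).round(4),(d@Y).round(4))
```

```text
plate edge L [ 0.4924 -0.0607  0.128 ] along X,Y from tcp 0.0441 -0.0966
plate edge R [ 0.4047 -0.0493  0.128 ] along X,Y from tcp -0.0443 -0.0964
rest outer L [ 0.4871 -0.0452  0.17  ] along X,Y from tcp 0.0369 -0.0819
rest outer R [ 0.4138 -0.0356  0.17  ] along X,Y from tcp -0.037 -0.0817
bar hole [ 0.451  -0.0374  0.2128] along X,Y from tcp 0.0001 -0.0787
```

Everything is within 2 mm, so I'll lower to just above the seats and then creep down.

Emit:
jog_arm(rows=[0, 0, 0, 8, 0, 0, 0, 0, 0, 0, 16, 0, 0, 0, 0, 0, 0, 24, 0, 0, 0, 0, 0, 0, 29, 0, 0, 0, 0, 0, 0, 32, 0, 0, 0, 0, 0, 0, 33, 0, 0, 0, 0, 0, 0, 34, 0, 0, 0, 0, 0, 0, 34, 0, 0, 0, 0, 0, 0, 34, 0, 0, 0])

```text
t: 5.8
tcp_pos: [0.4612, 0.0405, 0.35]
tool_rot: [0.0, -0.66, 0.751, -0.0]
contact_force: [0.8, 0.3, -3.6]
width: 0.023
gripper_force: 59.3
```

Emit:
jog_arm(rows=[0, 0, 0, 0.5, 0, 0, 0, 0, 0, 0, 1, 0, 0, 0, 0, 0, 0, 1.5, 0, 0, 0, 0, 0, 0, 2, 0, 0, 0, 0, 0, 0, 2, 0, 0, 0, 0, 0, 0, 2, 0, 0, 0])

```text
t: 6.3
tcp_pos: [0.461, 0.0405, 0.3477]
tool_rot: [0.0, -0.66, 0.751, -0.0]
contact_force: [-0.4, -0.3, -3.7]
width: 0.0231
gripper_force: 59.3
```

Emit:
jog_arm(rows=[0, 0, 0, 0.5, 0, 0, 0, 0, 0, 0, 1, 0, 0, 0, 0, 0, 0, 1.5, 0, 0, 0, 0, 0, 0, 1.5, 0, 0, 0, 0, 0, 0, 1.5, 0, 0, 0])

```text
t: 6.72
tcp_pos: [0.4609, 0.0405, 0.3476]
tool_rot: [0.0, -0.66, 0.751, -0.0]
contact_force: [-3.5, -0.1, 7.3]
width: 0.023
gripper_force: 60.7
```

Contact is at the predicted height, so I'll release and back off.

Emit:
jog_arm(rows=[26, 0, 0, 0, 0, 0, 0, 30, 0, 0, 0, 0, 0, 0, 40, 0, 0, 0, 0, 0, 0, 50, 0, 0, 0, 0, 0, 0, 50, 0, 0, 0, 0, 0, 0, 50, 0, 0, 0, 0, 0, 0])

```text
t: 7.22
tcp_pos: [0.4611, 0.0405, 0.3461]
tool_rot: [0.0, -0.66, 0.751, 0.0]
contact_force: [0.2, -0.1, 0.3]
width: 0.05
gripper_force: 0.0
```

Emit:
jog_arm(rows=[50, 0, 0, -5, 0, 0, 0, 50, 0, 0, -15, 0, 0, 0, 50, 0, 0, -25, 0, 0, 0, 50, 0, 0, -35, 0, 0, 0, 50, 0, 0, -45, 0, 0, 0, 50, 0, 0, -55, 0, 0, 0, 50, 0, 0, -60, 0, 0, 0, 50, 0, 0, -60, 0, 0, 0, 50, 0, 0, -60, 0, 0, 0])

```text
t: 7.97
tcp_pos: [0.4611, 0.0405, 0.4065]
tool_rot: [0.0, -0.66, 0.751, -0.0]
contact_force: [-0.5, -0.9, 0.2]
width: 0.0502
gripper_force: 0.0
```

Run:
```python
from h import *
a=snap('side','d3')['color'][:,:,::-1];w=snap('wrist','w3')['color'][:,:,::-1]
c=cv2.resize(a[150:300,200:320],(400,500),interpolation=cv2.INTER_CUBIC)
w=cv2.resize(w[0:384,110:400],(378,500));cv2.imwrite('pics/c3.png',np.hstack([c,w]))
```

```text
(no output)
```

View pics/c3.png

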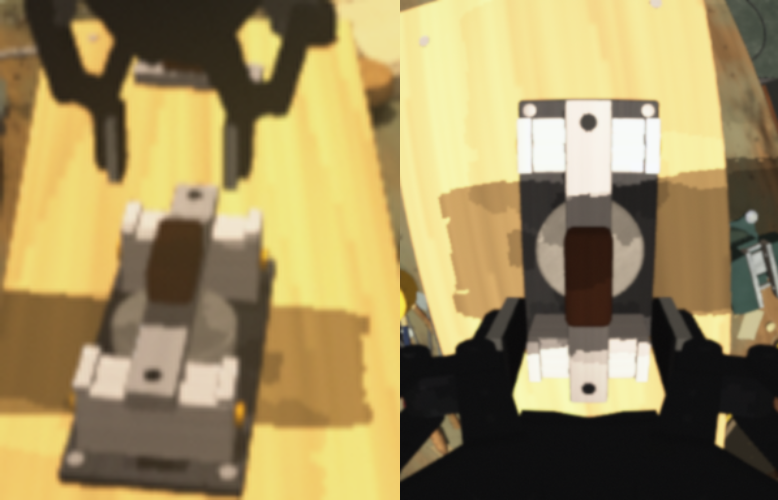

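The bar lies flat across both rests, grip up and centred between the lips, with its holes at (588,122) and (588,388) in the right half of the picture. The tin hasn't moved and the gripper is clear, so I'll hand in.

```bash
python3 -c "from rig import ctrl; print(ctrl.job_done())"
```

```text
the job is handed in; nothing more can be done
None
```

The long bar lies flat across both rests, grip up and within about 2 mm of centred over the tin; the gripper let go and is clear, the tin and short bar were not touched, and the job was handed in at about 8 s (no verdict was returned).

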